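# Lock an instrument cover with a push rivet

### The job

Fasten the steel cover of the grey instrument case, which has crept forward so that its hole no longer lies over the hole in the case: take the push rivet from the blue block and, with its pin still up, work its shank down through both holes, drawing the cover back into line with it. Then press the orange pin fully home so that the rivet spreads and keeps the cover shut on its springy gasket. Work by feel, never loading the case, its cover or the rivet in it with more than 25 N, and leave the bottle, dish, stopwatch and marker alone.

Things in the scene. Friction and masses are not known exactly. Their poses are not given: they have to be found in the camera images.
- case: Grey plastic instrument case, fixed, 150 x 110 mm, top face 50 mm high. Origin: centre of its underside. x: from its front (pilot lamp, holes) to its back; y across; z up. On it lies a steel cover, 130 x 103 x 3 mm, tucked at the back under a fixed strip (28 to 73 mm behind the origin, 57 mm high): it can only slide along the case's x (about 1.5 N of friction) and be pressed down at the front.
- case_hole (a point): Centre of the round 12 mm hole in the case's top face (plate 3 mm thick, 40 mm free below), axes as the case. The cover hides it: the cover's own 12 mm hole, on the same middle line, 25 mm behind the cover's front edge, has crept 4 to 24 mm to the front (case -x); how far is not measured, and no stop marks where the holes match. The cover's top is 7 to 8 mm above this point, 4 mm when shut.
- block: Blue plastic stock block, fixed, foot 48 x 88 mm, body 36 x 76 mm, 30 mm high. Origin: centre of its underside. Two blind 12.5 mm holes lie 20 mm either side of the centre along its y; the rivet hangs by its head in the +y one.
- rivet: Loose black push rivet, 40 g. Origin: centre of the underside of its head, z up its axis. Head 20 mm square (sides along x and y), 6 mm high, on a 1 mm thick 22 mm foot; pinch its sides from above. Round shank 9.4 mm across, tapering from 13.5 mm to a flat 6.8 mm tip 20 mm below the origin. Two barbs 6.8 mm below it spread 3 mm as the pin goes in, once under the case's plate.
- rivet_pin (a joint): How far the rivet's orange centre pin is pressed in, m: 0 raised, its 9.6 mm wide top 14.5 mm above the rivet's origin; 0.008 home, about level with the head's top (6 mm), at a hard stop. It slides stiffly, at about 11 to 13 N, and stays where it is left. Pressing on it shuts the cover first, as the gasket is softer; with the barbs still inside the hole they cannot spread.
- cover (a joint): How far the cover is pressed down on its foam gasket, rad about its back edge: 0 free, 0.0381 shut at a hard stop, which is 4 mm at its hole. It springs back with about 1.5 N at the hole when free, 3.5 N when shut.
- bottle_amber: Small amber bottle with a black cap, 37 mm wide, 95 mm high, loose bystander. Origin: centre of its underside.
- purple_dish: Shallow purple dish, 69 mm wide, 12 mm high, loose bystander. Origin: centre of its underside.
- stopwatch: Black stopwatch lying face up, 70 x 58 mm, 17 mm high, loose bystander. Origin: centre of its underside.
- marker: Felt marker with a red cap, 132 mm long along its y, 18 mm thick, loose bystander. Origin: centre of its underside.
Not all that is in view belongs to the job. There is more than one size of the rivet; the one meant has the size given above.

How it is judged:
On the way:
1. the rivet stands through cover and case with its pin still up (z of rivet in the frame of case_hole below 0.0105 m and horizontal distance between rivet and case_hole below 0.003 m and value of joint rivet_pin below 0.002 m), for 0.2 s.
At the end, for the whole second after the job is handed in: The pin is pressed in at least 7.2 of its 8 mm, the cover stays pressed down by at least 0.03 rad of 0.038, and the rivet stands still and upright (within 0.08 rad) within 2.5 mm of the case's hole, the underside of its head 2 to 5.5 mm above the case's top face (value of joint rivet_pin above 0.0072 m and value of joint cover above 0.03 rad and z of rivet in the frame of case_hole between 0.002 and 0.0055 m and horizontal distance between rivet and case_hole below 0.0025 m and angle between rivet's own z axis and vertical below 0.08 rad and linear speed of rivet below 0.01 m/s); the robot touches nothing.
It fails at once if the case, its cover or the rivet in it is loaded with more than 25 N (contact force between case and anything else above 25 N).
It fails at once if the bottle is moved by more than 15 mm (distance of bottle_amber from where it was at the start of the episode above 0.015 m).
It fails at once if the dish is moved by more than 15 mm (distance of purple_dish from where it was at the start of the episode above 0.015 m).
It fails at once if the stopwatch is moved by more than 15 mm (distance of stopwatch from where it was at the start of the episode above 0.015 m).
It fails at once if the marker is moved by more than 15 mm (distance of marker from where it was at the start of the episode above 0.015 m).
It also fails if it takes over 58 s, if anything falls off the work surface, if the arm or the gripper's body presses on something with over 40 N, if the wrist force passes 120 N, or if a joint passes its speed limit or range.

### The arm

A 6-joint arm with a two-finger parallel gripper is mounted at the origin on a cart in front of the work surface, level with it; the furniture and walls round the work are solid. World frame = base frame: x ahead of the robot, y to its left, z up, the work surface at z = 0. Lengths are in m, angles in rad, forces in N, time in s.
With the tool pointing down it reaches from about 0.35 to 0.775 m from the base axis. Payload 7.3 kg.
Tool frame: the origin (TCP) lies at the very end of the fingers, on their centre line; the grasp point (between the pads) lies 19 mm behind it; z points along the fingers, y is the line along which they close (so a half turn about z gives the same grasp; the last joint's range is limited). The gripper opens to 92 mm and grips with 3 to 60 N. Pads are 19 mm wide; open, the fingers measure 130 mm over their backs; the gripper's body (75 mm by 190 mm) begins 47 mm behind the grasp point.
Start: joints at [-1.367, 0.342, 1.524, -0, 1.275, -0.146], TCP at [0.18, -0.493, 0.227] pointing down, gripper open.
Joint ranges: [-2.53, 2.53], [-0.77, 2.02], [0.04, 2.7], [-1, 4.14], [0.28, 2.66], [-3.11, 3.11]. Speed limits (rad/s): [2.57, 2.57, 3.14, 3.14, 3.14, 3.14].

### API

Orientations are given as [roll, pitch, yaw] about the fixed x, y, z axes, in that order (R = Rz(yaw) Ry(pitch) Rx(roll)).
In Python, from cell import robot gives the robot as it stands.
- The arm moves only by the tool apply_moves, never from a script. Its argument "motion" is text: rows parted by semicolons, each of 7 numbers parted by spaces: the opening in per cent of the stroke, from 0 (shut) to 100 (fully open), then the shift along the tool's x, y, z in cm, then the turn, a rotation vector about the tool's x, y, z in rad. A call has 1 to 20 rows; each row shifts and turns the commanded pose from where the row before left it, along the tool's axes as they then stand; what a row does not reach is not made up. A row lasts 1/8 s, in which the tool goes at most 62.5 mm and 10.7 degrees, less where a joint would pass 70% of its speed; a pose out of reach is approached as far as the arm can. A call with a gripper value outside its range is refused whole. The fingers move at their own pace and stop on an object; "force" is the grip in N (left out, the last holds). Time passes only in rows, so rows that do not move let the fingers close. It gives the time, the measured TCP pose, the force, the opening and the grip force at its end, in the units of the state.
- robot.observe(): the state, without advancing time (a new reading comes with each control period).
- robot.read_camera(name): name is "side" or "top" or "wrist"; returns a dict with "img" (384x512x3 uint8, red, green, blue), "fovy" (degrees; the focal length in pixels is half the picture's height over the tangent of half this angle, whatever the lens; pixels are square), "cx", "cy" (the principal point, pixels), "R" (3x3) and "t" (3): a world point X has camera coordinates R X + t; the wrist camera has in their place "hand_eye" (4x4, takes a point from camera to tool coordinates, whose origin is the TCP and whose axes are the flange's). Camera axes: x right, y down, z forward; pixel columns grow to the right and rows downward; lengths in m; the calibration is good to about 2 mm. The wrist camera is an equidistant fisheye: a pixel r from the principal point sees the ray r / f radians off the axis. A picture is of the moment at which its call begins: read the wrist's pose just before it. There is no depth.
- robot.hand_in(): hands the job in; it is judged then, once.
Trained networks look in a picture, given as the dict that the camera call returned (one of the last four; its "shot" number tells which), for a name from the list of things; names that differ only in an ending like _2 or _b are one class to them, and where a whole thing is asked for, a point or a joint stands for the part that bears it (a point fixed in the world has none). Each returns a list of dicts, best first, with "score" (0 to 1); they miss things now and then, are a little off and sometimes report something else, mostly with a low value. They report only what shows in the picture. A call takes as long as a camera call. They do not tell look-alikes from the thing itself.
- robot.search_frame(target, picture): "centre" ([x, y, z] in m, in world coordinates, good to about 4 mm: the middle of the surface that is visible of it).
- robot.trace(target, picture): "pixels" (384x512 bool, what is visible of it).
The state is a dict: "time": time; "qpos": joint angles; "qvel": joint speeds; "joint_efforts": joint torques, N m; "tool_pos": TCP position; "tool_rot": TCP orientation; "contact_force": force on the tool from outside, world axes, zero at the start; "torque": the same for the moment, N m; "opening": finger opening in m; "grip_force": force on a finger pad.
Only numpy, scipy, OpenCV 4.12 (cv2) and the standard library are available. Lean on these libraries where they do the work, as an engineer would, in place of code of your own. Each camera call takes 0.05 s, during which the arm holds its last target. There are 200 camera calls.

## Working session

There is one attempt and no reset: what is moved stays moved. The work goes in short steps, Python scripts to look and compute and a tool call to move; the robot and the scene stay as the last step left them, time stands still between calls to the robot, and variables do not carry over. Pictures are saved under pics/ and viewed, at most 12 in all, crops included, and the job is handed in when it is done.

Besides the shell and the picture viewer there is one more tool, called after "Request:" as name(argument=value, ...) on one line, values as JSON. apply_moves: Moves the arm, as the interface text tells. Its arguments: {"type":"object","properties":{"motion":{"type":"string"},"force":{"type":"number"}},"required":["motion"]}

```bash
mkdir -p pics; ls; cat > h.py <<'E'
import numpy as np,cv2
from cell import robot
def save(p,n,crop=None,s=1):
    im=p["img"][:,:,::-1]
    if crop: x0,y0,x1,y1=crop; im=im[y0:y1,x0:x1]
    if s!=1: im=cv2.resize(im,None,fx=s,fy=s,interpolation=cv2.INTER_CUBIC)
    cv2.imwrite("pics/"+n,np.ascontiguousarray(im))
def foc(p): return p["img"].shape[0]/2/np.tan(np.radians(p["fovy"])/2)
def proj(p,X):
    c=np.asarray(p["R"])@np.asarray(X)+p["t"]; f=foc(p)
    return np.array([p["cx"]+f*c[0]/c[2],p["cy"]+f*c[1]/c[2]])
def ray(p,uv,z):
    "world point at height z on pixel ray (fixed cams)"
    R=np.asarray(p["R"]);f=foc(p);o=-R.T@p["t"]
    d=R.T@np.array([(uv[0]-p["cx"])/f,(uv[1]-p["cy"])/f,1])
    return o+d*(z-o[2])/d[2]
E
python3 - <<'E'
from h import *
s=robot.observe(); print(s["time"],s["tool_pos"],s["tool_rot"])
for n in("top","side"):
    p=robot.read_camera(n); save(p,n+"0.png",s=1.5)
    print(n,p["fovy"],p["cx"],p["cy"],-np.asarray(p["R"]).T@p["t"])
    for t in("case","block","rivet","cover","bottle_amber","purple_dish","stopwatch","marker"):
        for r in robot.search_frame(t,p)[:3]: print(t,np.round(r["centre"],4),round(r["score"],2),proj(p,r["centre"]).round())
E
```

```text
pics
0.0 [ 0.17984915 -0.49277978  0.22604483] [-3.14003461e+00 -2.21448140e-04  3.49780161e-01]
top 45.116601246533506 255.33182494682566 184.62605960639533 [ 0.37750573 -0.01585648  1.09617499]
case [ 0.5752 -0.1391  0.0571] 0.83 [319. 170.]
block [0.4949 0.1366 0.0319] 0.84 [198. 202.]
block [ 0.4261 -0.2582  0.0022] 0.74 [366. 238.]
rivet [0.4995 0.1561 0.039 ] 0.67 [189. 200.]
rivet [0.4709 0.2444 0.0412] 0.55 [150. 211.]
cover [ 0.5486 -0.1401  0.0623] 0.59 [319. 181.]
bottle_amber [0.6482 0.1174 0.0695] 0.53 [207. 134.]
bottle_amber [ 0.5733 -0.1365  0.0554] 0.42 [317. 170.]
purple_dish [ 0.4249 -0.258   0.0029] 0.61 [366. 238.]
stopwatch [ 0.4062 -0.0287  0.022 ] 0.63 [268. 243.]
marker [0.3927 0.1492 0.0187] 0.67 [191. 247.]
side 43.33682391255954 257.36524749244165 192.6578043806736 [0.02048697 0.77413077 0.51236366]
case [ 0.566  -0.093   0.0563] 0.64 [263. 175.]
block [0.4826 0.1538 0.0223] 0.74 [228. 245.]
rivet [0.4676 0.2513 0.0367] 0.72 [201. 266.]
cover [ 0.5452 -0.1306  0.0567] 0.68 [279. 172.]
bottle_amber [0.6435 0.1287 0.0492] 0.86 [173. 204.]
purple_dish [ 0.4252 -0.2594  0.0022] 0.75 [346. 187.]
purple_dish [ 0.5623 -0.0955  0.0517] 0.74 [265. 177.]
stopwatch [ 0.4037 -0.0217  0.0164] 0.84 [309. 223.]
stopwatch [0.4869 0.1575 0.0186] 0.56 [225. 247.]
marker [0.3907 0.1639 0.0141] 0.56 [266. 268.]
```

View pics/top0.png

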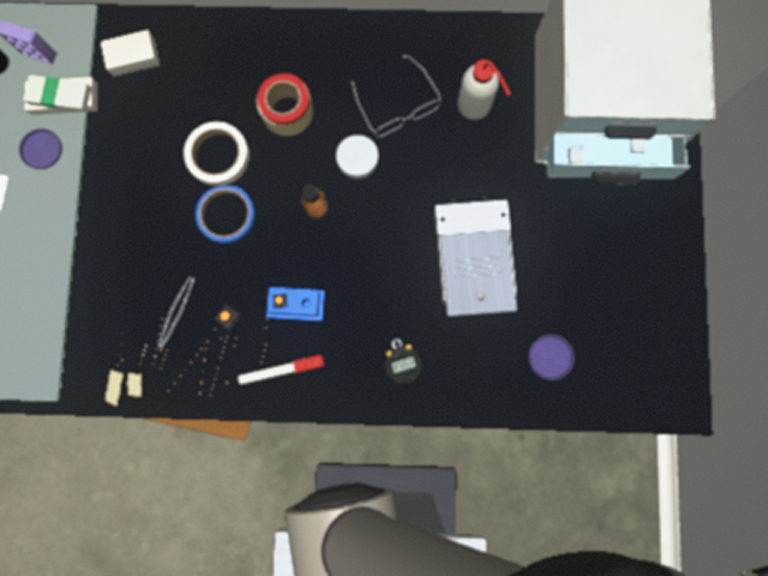

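View pics/side0.png

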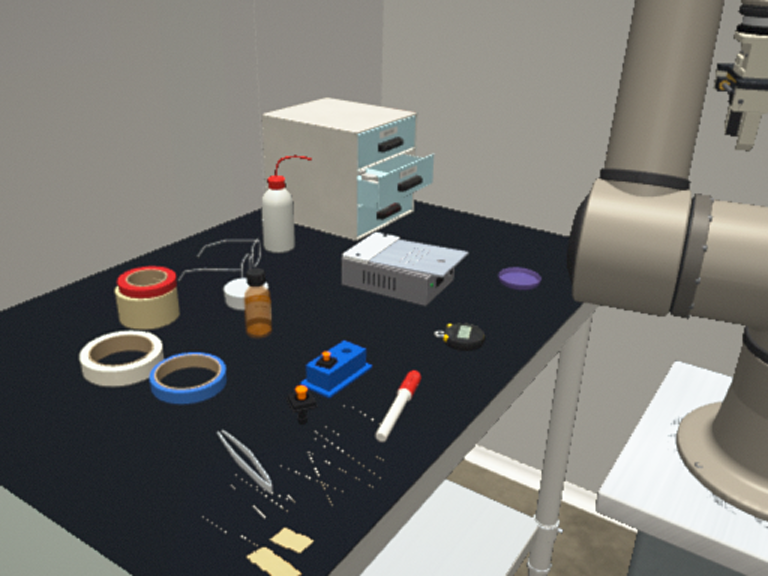

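The top image shows:
- **Target rivet:** in the blue block's left (+y) hole at (189,200).
- **Look-alike:** a rivet standing alone on the table at (150,211).
- **Case:** around (319,172), with the cover hole near (321,197) and the front towards the robot.

In the side image the same pair sits at (217,238) in the block and (201,265) loose. By the description I choose the one in the block. Next is a close crop and the first move.

```bash
cat >> h.py <<'E'
from scipy.spatial.transform import Rotation as Ro
def rpy(e): return Ro.from_euler("xyz",e)
def plan(goal,yaw,n,s=None):
    "n equal rows from the measured pose to goal with tool straight down; returns rows cm/rad"
    s=s or robot.observe(); p=np.array(s["tool_pos"]); R=rpy(s["tool_rot"]); G=rpy([np.pi,0,yaw])
    rv=(R.inv()*G).as_rotvec(); out=[]
    for i in range(n):
        out.append(np.r_[R.inv().apply((np.array(goal)-p)/n)*100,rv/n]); R=R*Ro.from_rotvec(rv/n)
    return np.round(out,3)
def wray(p,uv,z,s):
    "wrist pixel -> world point at height z"
    f=foc(p); d=np.array([uv[0]-p["cx"],uv[1]-p["cy"]]); r=np.hypot(*d); th=r/f
    c=np.r_[np.sin(th)*d/max(r,1e-9),np.cos(th)]
    H=np.asarray(p["hand_eye"]); R=rpy(s["tool_rot"])
    o=R.apply(H[:3,3])+s["tool_pos"]; v=R.apply(H[:3,:3]@c)
    return o+v*(z-o[2])/v[2]
def wproj(p,X,s):
    H=np.asarray(p["hand_eye"]); R=rpy(s["tool_rot"])
    c=H[:3,:3].T@(R.inv().apply(np.asarray(X)-s["tool_pos"])-H[:3,3])
    th=np.arctan2(np.hypot(c[0],c[1]),c[2]); u=c[:2]/max(np.hypot(c[0],c[1]),1e-9)
    return np.array([p["cx"],p["cy"]])+foc(p)*th*u
E
python3 - <<'E'
from h import *
p=robot.read_camera("wrist"); print(p["fovy"],np.round(p["hand_eye"],4))
p=robot.read_camera("side"); 
a=cv2.resize(p["img"][215:295,170:270],None,fx=5,fy=5,interpolation=cv2.INTER_CUBIC)
cv2.imwrite("pics/crop.png",a[:,:,::-1])
p=robot.read_camera("top")
for t,z in(("case",.05),("block",.015),("cover",.06)):
    for r in robot.trace(t,p)[:2]:
        m=r["pixels"].astype(np.uint8); b=cv2.boxPoints(cv2.minAreaRect(cv2.findNonZero(m)))
        print(t,round(r["score"],2),[ray(p,q,z)[:2].round(4).tolist() for q in b])
print(plan([.42,-.15,.28],1.64,8))
E
```

```text
65.70646984690485 [[-1.800e-03 -9.677e-01 -2.522e-01  6.610e-02]
 [ 1.000e+00 -1.900e-03  2.000e-04 -4.000e-04]
 [-6.000e-04 -2.522e-01  9.677e-01 -1.584e-01]
 [ 0.000e+00  0.000e+00  0.000e+00  1.000e+00]]
case 0.81 [[0.6626, -0.0687], [0.6744, -0.1858], [0.4924, -0.199], [0.4809, -0.085]]
block 0.73 [[0.4745, 0.1869], [0.5261, 0.1846], [0.5198, 0.0969], [0.4683, 0.0998]]
cover 0.77 [[0.6043, -0.0812], [0.6159, -0.1853], [0.492, -0.1957], [0.4806, -0.0934]]
[[ 4.289 -3.002 -0.666  0.     0.    -0.161]
 [ 4.716 -2.274 -0.666  0.     0.    -0.161]
 [ 5.02  -1.488 -0.666  0.     0.    -0.161]
 [ 5.194 -0.662 -0.666  0.     0.    -0.161]
 [ 5.232  0.18  -0.666  0.     0.    -0.161]
 [ 5.136  1.018 -0.666  0.     0.    -0.161]
 [ 4.905  1.83  -0.666  0.     0.    -0.161]
 [ 4.548  2.594 -0.666  0.     0.    -0.161]]
```

View pics/crop.png

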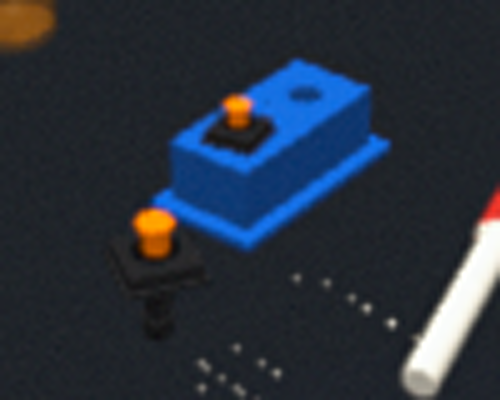

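The crop shows the block rivet with its smaller head at (238,130). The bigger, loose look-alike is at (155,260), so the choice is confirmed. I'll move over the case first to look.

Request:
apply_moves(motion="100 4.3 -3.0 -0.6 0 0 -0.16;100 4.7 -2.3 -0.6 0 0 -0.16;100 5.0 -1.5 -0.6 0 0 -0.16;100 5.2 -0.7 -0.6 0 0 -0.16;100 5.2 0.2 -0.6 0 0 -0.16;60 5.1 1.0 -0.6 0 0 -0.16;60 4.9 1.8 -0.6 0 0 -0.16;60 4.5 2.6 -0.6 0 0 -0.16;60 0 0 0 0 0 0;60 0 0 0 0 0 0")

```text
time: 2.45
tool_pos: [0.42, -0.1519, 0.2746]
tool_rot: [-3.141, 0.0, 1.629]
contact_force: [0.3, -0.2, 0.2]
opening: 0.055
grip_force: 0.0
```

```bash
python3 - <<'E'
from h import *
s=robot.observe(); print(s["time"],s["tool_pos"],s["tool_rot"],s["contact_force"])
p=robot.read_camera("wrist"); save(p,"w1.png",s=1.5)
for t in("case","cover"):
    for r in robot.trace(t,p)[:1]:
        m=r["pixels"].astype(np.uint8); b=cv2.boxPoints(cv2.minAreaRect(cv2.findNonZero(m))); print(t,b.round(),r["score"])
print(plan([.5,.156,.19],1.5,6))
E
```

```text
2.45 [ 0.42000367 -0.15192703  0.27455493] [-3.14106459e+00  3.55489179e-04  1.62916173e+00] [ 0.3348781 -0.1594822  0.1740601]
case [[302. 117.]
 [417. 117.]
 [417. 198.]
 [302. 198.]] 0.92
cover [[301. 121.]
 [388. 121.]
 [388. 199.]
 [301. 199.]] 0.58
[[ 5.062  1.627  1.408 -0.     0.     0.021]
 [ 5.095  1.519  1.408 -0.     0.     0.021]
 [ 5.126  1.411  1.408 -0.     0.     0.021]
 [ 5.155  1.302  1.409 -0.     0.     0.021]
 [ 5.181  1.192  1.409 -0.     0.     0.021]
 [ 5.206  1.082  1.409 -0.     0.     0.021]]
```

View pics/w1.png

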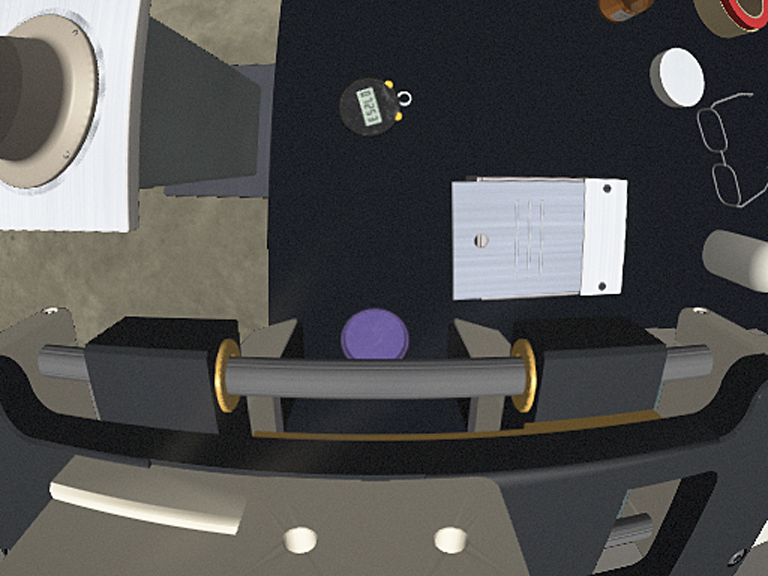

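Wrist picture, in zoomed pixels: the cover's hole is at (481,240), its front edge runs from (452,182) to (453,299), and the strip from (583,178) to (624,296). The dish, stopwatch and bottle are clear of it.

```bash
python3 - <<'E'
from h import *
s=robot.observe(); p=robot.read_camera("wrist")
g=p["img"].astype(float)
# hole: dark/odd coloured blob near (320.7,160)
sub=g[150:171,310:333].mean(2); ref=np.median(sub); w=np.abs(sub-ref); w[w<25]=0
yy,xx=np.mgrid[150:171,310:333]; hc=np.array([(w*xx).sum()/w.sum(),(w*yy).sum()/w.sum()]); print("hole",hc,ref,(w>0).sum())
print(wray(p,hc,.0565,s))
for q,z in(((452,182),.057),((453,299),.057),((583,178),.057),((582,296),.057),((628,180),.057),((624,296),.057)):
    print(q,wray(p,np.array(q)/1.5,z,s)[:2].round(4))
np.set_printoptions(linewidth=200)
print(g[150:171,310:333].mean(2).astype(int))
E
```

```text
hole [319.20264219 159.52451858] 198.0 49
[ 0.5080467  -0.14262717  0.0565    ]
(452, 182) [ 0.4802 -0.095 ]
(453, 299) [ 0.4902 -0.1977]
(583, 178) [ 0.6016 -0.079 ]
(582, 296) [ 0.6171 -0.189 ]
(628, 180) [ 0.6509 -0.0746]
(624, 296) [ 0.6659 -0.1869]
[[203 203 206 197 205 206 200 203 202 200 203 202 203 201 202 199 203 202 201 200 199 200 201]
 [198 197 192 195 197 194 195 195 196 192 196 194 194 195 194 195 196 193 191 191 196 192 189]
 [194 194 193 196 192 192 192 193 193 193 193 194 191 194 193 192 191 196 194 194 191 193 192]
 [198 201 198 192 198 196 197 198 199 197 196 200 197 199 199 198 199 199 199 198 197 197 199]
 [200 198 196 197 198 197 197 195 198 192 190 174 188 190 200 200 198 198 199 197 199 196 198]
 [197 195 194 196 192 195 196 199 194 190 170 140 190 173 185 192 194 191 193 189 193 195 194]
 [193 193 188 194 190 190 199 170 134 210 161 131 210 177 168 193 191 194 197 196 198 193 195]
 [191 193 192 194 197 198 207  99 105 222 164 128 217 208 176 180 200 199 199 201 199 199 197]
 [199 202 203 199 203 208 181  45 116 225 165 125 217 212 188 172 196 205 199 203 202 
[... 449 characters left out ...]
4 203 202 204 201 200 200 203 204]
 [197 198 198 200 200 194 198 200 184 187 158 177 177 183 194 196 196 194 197 197 199 195 196]
 [196 199 194 200 195 195 201 200 202 200 196 201 203 201 198 199 197 201 200 197 199 201 203]
 [204 197 198 198 201 197 196 202 200 199 201 197 202 198 203 199 197 201 204 202 200 201 205]
 [195 198 197 199 198 201 198 196 206 197 200 203 198 203 205 203 199 205 202 199 201 204 199]
 [202 199 199 201 202 197 200 203 197 201 197 200 200 198 198 199 202 199 195 199 198 194 193]
 [195 196 196 193 195 194 195 196 194 194 196 191 196 193 192 189 188 192 193 194 196 194 194]
 [195 196 199 194 198 195 196 196 199 200 197 198 197 196 201 201 204 203 202 202 202 204 204]]
```

Request:
apply_moves(motion="50 5.1 1.6 1.4 0 0 0.02;50 5.1 1.5 1.4 0 0 0.02;50 5.1 1.4 1.4 0 0 0.02;50 5.1 1.3 1.4 0 0 0.02;50 5.2 1.2 1.4 0 0 0.02;50 5.2 1.1 1.4 0 0 0.02;50 0 0 0 0 0 0;50 0 0 0 0 0 0")

```text
time: 3.65
tool_pos: [0.4986, 0.1562, 0.1905]
tool_rot: [-3.141, 0.001, 1.509]
contact_force: [0.1, 0.2, -0.2]
opening: 0.046
grip_force: 0.0
```

```bash
python3 - <<'E'
from h import *
s=robot.observe(); print(s["time"],s["tool_pos"],s["tool_rot"])
p=robot.read_camera("wrist"); save(p,"w2.png",s=1.5)
for t in("rivet","block"):
    for r in robot.search_frame(t,p)[:3]: print(t,np.round(r["centre"],4),r["score"],wproj(p,r["centre"],s))
hsv=cv2.cvtColor(p["img"],cv2.COLOR_RGB2HSV)
m=cv2.inRange(hsv,(8,150,120),(22,255,255))
n,l,st,c=cv2.connectedComponentsWithStats(m)
for i in range(1,n):
    if st[i,4]>15: print("orange",c[i].round(1),st[i],wray(p,c[i],.0445,s).round(4))
m=cv2.inRange(hsv,(100,120,60),(125,255,255)); n,l,st,c=cv2.connectedComponentsWithStats(m)
for i in range(1,n):
    if st[i,4]>300:
        b=cv2.boxPoints(cv2.minAreaRect(cv2.findNonZero((l==i).astype(np.uint8)))); print("blue",st[i],[(q.round(1).tolist(),wray(p,q,.003,s)[:2].round(4).tolist()) for q in b])
E
```

```text
3.65 [0.498583   0.15624228 0.19052195] [-3.14110182e+00  6.66797436e-04  1.50914262e+00]
rivet [0.5003 0.1645 0.0336] 0.67 [252.48946406 165.21794166]
rivet [0.4758 0.2447 0.0338] 0.65 [224.34564864  92.08458042]
block [0.4984 0.1468 0.0325] 0.79 [251.74273774 181.00160443]
orange [376.8 192.1] [364 179  27  28 538] [0.6394 0.1281 0.0445]
orange [399.9 193.2] [392 187  13  12  38] [0.6703 0.1247 0.0445]
orange [336.3 254.8] [335 249   3  13  21] [0.593  0.0539 0.0445]
```

View pics/w2.png

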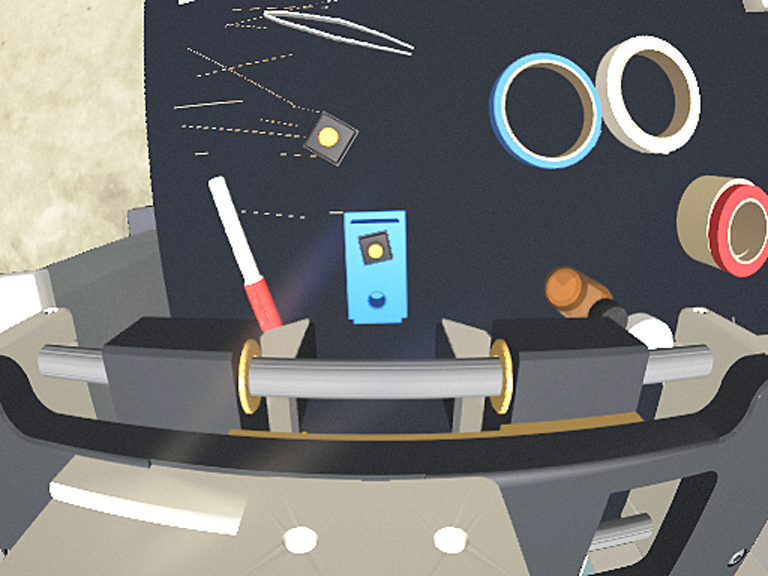

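The wrist view shows the rivet's pin at zoomed (375,251). Its head is turned slightly against the block, the empty hole is at (377,299), and the larger look-alike is at (330,137). I'll measure the head's centre and turn.

```bash
python3 - <<'E'
from h import *
s=robot.observe(); p=robot.read_camera("wrist"); im=p["img"]; hsv=cv2.cvtColor(im,cv2.COLOR_RGB2HSV)
x0,y0,x1,y1=228,138,274,220
sub=hsv[y0:y1,x0:x1]
print(hsv[167,250],hsv[160,243])
m=cv2.inRange(sub,(12,80,150),(34,255,255)); n,l,st,c=cv2.connectedComponentsWithStats(m); i=1+st[1:,4].argmax(); pc=c[i]+[x0,y0]; print("pin",pc,st[i,4],wray(p,pc,.0445,s).round(4))
b=((sub[:,:,1]<110)&(sub[:,:,2]<140)).astype(np.uint8); b[l==i]=1; b[:15]=0;b[45:]=0;b[:,:8]=0;b[:,36:]=0
n,l2,st2,c2=cv2.connectedComponentsWithStats(b); j=1+st2[1:,4].argmax()
q=cv2.minAreaRect(cv2.findNonZero((l2==j).astype(np.uint8))); B=cv2.boxPoints(q)+[x0,y0]; print(q,B.round(1).tolist())
W=np.array([wray(p,k,.0345,s)[:2] for k in B]); print(W.round(4).tolist(),W.mean(0)); 
for k in range(4):
    d=W[(k+1)%4]-W[k]; print(np.hypot(*d).round(4),np.degrees(np.arctan2(d[1],d[0])).round(1))
bl=cv2.inRange(hsv,(90,120,100),(120,255,255)); bl[:138]=0; bl[220:]=0; bl[:,:228]=0; bl[:,274:]=0
B=cv2.boxPoints(cv2.minAreaRect(cv2.findNonZero(bl))); print("blue",B.round(1).tolist(),[wray(p,k,.03,s)[:2].round(4).tolist() for k in B])
# empty hole
h=((hsv[:,:,2]<150)&(hsv[:,:,1]>120)).astype(np.uint8); h[:190]=0; h[208:]=0; h[:,:240]=0; h[:,262:]=0
M=cv2.moments(h,True); 
if M["m00"]: k=(M["m10"]/M["m00"],M["m01"]/M["m00"]); print("empty",k,M["m00"],wray(p,k,.03,s).round(4))
E
```

```text
[ 30 104 255] [150   4 126]
pin [249.5        166.47222222] 72 [0.4975 0.1649 0.0445]
((21.382354736328125, 26.0294132232666), (18.675241470336914, 18.675243377685547), 75.96376037597656) [[238.1, 157.2], [256.2, 152.7], [260.7, 170.8], [242.6, 175.4]]
[[0.4858, 0.1738], [0.5055, 0.1775], [0.5092, 0.1574], [0.4893, 0.1536]] [0.49746231 0.16557976]
0.02 10.4
0.0204 -79.6
0.0203 -169.4
0.0205 99.7
blue [[227.89999389648438, 140.10000610351562], [270.0, 139.5], [271.1000061035156, 214.60000610351562], [229.0, 215.3000030517578]] [[0.476, 0.1926], [0.5213, 0.1903], [0.5184, 0.1046], [0.4702, 0.107]]
empty (250.57142857142858, 200.35714285714286) 42.0 [0.496  0.1233 0.03  ]
```

```bash
python3 - <<'E'
from h import *
print(plan([.4975,.165,.085],1.749,3))
E
```

```text
[[ 0.301 -0.065  3.539  0.     0.    -0.08 ]
 [ 0.305 -0.039  3.539  0.     0.    -0.08 ]
 [ 0.307 -0.014  3.539  0.     0.    -0.08 ]]
```

Request:
apply_moves(motion="45 0.3 -0.06 3.5 0 0 -0.08;45 0.3 -0.04 3.5 0 0 -0.08;45 0.3 0 3.5 0 0 -0.08;45 0 0 0 0 0 0;45 0 0 0 0 0 0")

```text
time: 4.47
tool_pos: [0.4984, 0.1658, 0.0871]
tool_rot: [3.14, 0.0, 1.747]
contact_force: [-0.2, -0.4, -0.2]
opening: 0.0415
grip_force: 0.0
```

```bash
python3 - <<'E'
from h import *
s=robot.observe(); print(s["tool_pos"],s["tool_rot"],s["contact_force"])
p=robot.read_camera("wrist"); save(p,"w3.png",(130,90,380,290),3)
im=p["img"]; hsv=cv2.cvtColor(im,cv2.COLOR_RGB2HSV)
print(wproj(p,[.4975,.165,.0445],s),wproj(p,[.4975,.165,.036],s))
m=cv2.inRange(hsv,(10,80,150),(34,255,255)); n,l,st,c=cv2.connectedComponentsWithStats(m)
for i in range(1,n):
    if st[i,4]>60: print(c[i],st[i],wray(p,c[i],.0445,s).round(4))
E
```

```text
[0.49835223 0.16576577 0.08708897] [3.13961180e+00 1.34025648e-04 1.74740787e+00] [-0.24129008 -0.35917171 -0.17165314]
[250.62833146 207.70514121] [250.5779113  204.01277221]
[230.38378378  86.79459459] [223  78  20  19 185] [0.4695 0.2457 0.0445]
[440.         150.46835443] [428 143  25  15  79] [0.637  0.2353 0.0445]
[250.60264901 207.54304636] [244 201  14  14 151] [0.4975 0.1651 0.0445]
[173.         249.10126582] [167 227  14  49 316] [0.4446 0.121  0.0445]
[326.63576159 249.38410596] [319 227  14  49 302] [0.5612 0.1412 0.0445]
[314.77323944 285.63943662] [ 144  268  291   26 1420] [0.5608 0.1073 0.0445]
```

View pics/w3.png

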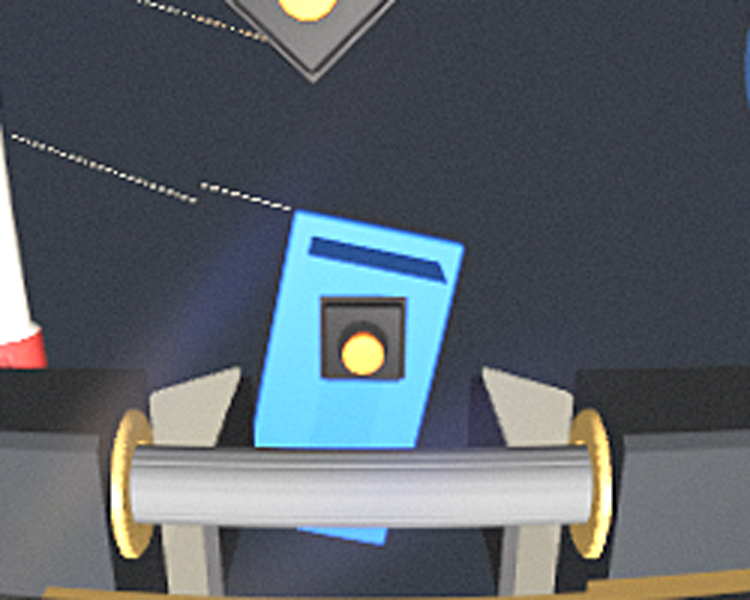

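The head is square to the image, with the pin at crop (362,353), which agrees with the earlier fix within 1 mm. Going down.

Request:
apply_moves(motion="45 -0.07 -0.08 2.5 0 0 0;45 0 0 2.5 0 0 0;45 0 0 0.2 0 0 0;45 0 0 0 0 0 0;45 0 0 0 0 0 0")

```text
time: 5.15
tool_pos: [0.4977, 0.1655, 0.0351]
tool_rot: [3.139, 0.0, 1.75]
contact_force: [0.9, 1.0, -0.1]
opening: 0.0412
grip_force: 0.0
```

Request:
apply_moves(motion="45 0 0 0.3 0 0 0;45 0 0 0 0 0 0;15 0 0 0 0 0 0;15 0 0 0 0 0 0;15 0 0 0 0 0 0;15 0 0 0 0 0 0", force=35)

```text
time: 5.9
tool_pos: [0.4972, 0.1654, 0.0308]
tool_rot: [3.141, 0.0, 1.75]
contact_force: [1.2, 1.0, 0.0]
opening: 0.0199
grip_force: 35.0
```

Request:
apply_moves(motion="15 0 0 -1.0 0 0 0;15 0 0 -1.5 0 0 0;15 0 0 -3.5 0 0 0;15 0 0 -4 0 0 0;15 0 0 0 0 0 0")

```text
time: 6.52
tool_pos: [0.4982, 0.1656, 0.1346]
tool_rot: [3.135, 0.0, 1.75]
contact_force: [-0.3, -0.4, -0.9]
opening: 0.0191
grip_force: 35.0
```

```bash
python3 - <<'E'
from h import *
s=robot.observe(); print(s["tool_pos"],s["opening"],s["grip_force"],s["contact_force"])
print(plan([.507,-.18,.125],1.671,7))
E
```

```text
[0.49817098 0.16564153 0.13459726] 0.019097575136734646 34.9992299079895 [-0.25729698 -0.37251011 -0.86766073]
[[-4.881e+00 -7.570e-01  1.330e-01  1.000e-03 -0.000e+00  1.100e-02]
 [-4.889e+00 -7.010e-01  1.340e-01  1.000e-03 -0.000e+00  1.100e-02]
 [-4.897e+00 -6.460e-01  1.350e-01  1.000e-03 -0.000e+00  1.100e-02]
 [-4.904e+00 -5.910e-01  1.350e-01  1.000e-03 -0.000e+00  1.100e-02]
 [-4.910e+00 -5.350e-01  1.360e-01  1.000e-03 -0.000e+00  1.100e-02]
 [-4.916e+00 -4.800e-01  1.360e-01  1.000e-03 -0.000e+00  1.100e-02]
 [-4.921e+00 -4.240e-01  1.370e-01  1.000e-03 -0.000e+00  1.100e-02]]
```

Request:
apply_moves(motion="15 -4.9 -0.76 0.1 0 0 0.011;15 -4.9 -0.7 0.1 0 0 0.011;15 -4.9 -0.65 0.1 0 0 0.011;15 -4.9 -0.59 0.1 0 0 0.011;15 -4.9 -0.53 0.1 0 0 0.011;15 -4.9 -0.48 0.1 0 0 0.011;15 -4.9 -0.42 0.1 0 0 0.011;15 0 0 0 0 0 0;15 0 0 0 0 0 0")

```text
time: 7.65
tool_pos: [0.505, -0.1794, 0.1232]
tool_rot: [-3.14, -0.001, 1.672]
contact_force: [-0.5, -0.2, -1.0]
opening: 0.0195
grip_force: 35.0
```

```bash
python3 - <<'E'
from h import *
s=robot.observe(); print(s["tool_pos"],s["tool_rot"],s["contact_force"],s["opening"])
p=robot.read_camera("wrist"); save(p,"w4.png",(156,80,406,260),3)
print(wproj(p,[.51,-.143,.057],s))
q=robot.read_camera("side"); cv2.imwrite("pics/s4.png",cv2.resize(q["img"][120:210,220:340],None,fx=5,fy=5,interpolation=cv2.INTER_CUBIC)[:,:,::-1])
E
```

```text
[ 0.50495126 -0.17943345  0.12323348] [-3.13995704e+00 -1.39119623e-03  1.67226369e+00] [-0.49116247 -0.20141034 -0.95643276] 0.019476948083215245
[263.45691454 152.31674506]
```

View pics/w4.png

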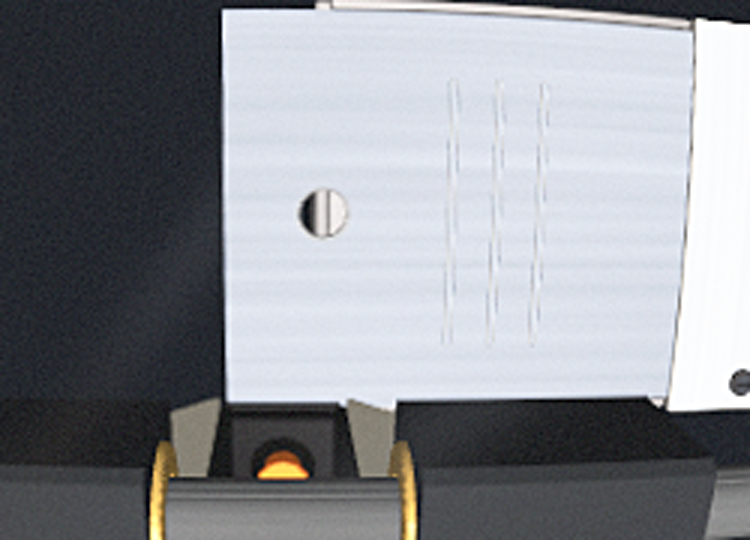

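The wrist crop shows the cover hole at (324,213). The case's own front edge runs through it at about (315-328), so the cover overhangs the front and the tip must stay above z = 0.050 while it drags back. The gripped rivet is at (284,465).

```bash
python3 - <<'E'
from h import *
s=robot.observe(); p=robot.read_camera("wrist"); g=p["img"].mean(2)
def edge(a,b,z,horiz,pol,n=25,w=6):
    P=[]
    for t in np.linspace(.05,.95,n):
        c=np.array(a)*(1-t)+np.array(b)*t
        k=np.arange(-w,w+1)
        if horiz: r=int(round(c[1])); c0=int(round(c[0])); v=g[r,c0-w:c0+w+1]
        else: c0=int(round(c[0])); r=int(round(c[1])); v=g[r-w:r+w+1,c0]
        d=pol*np.diff(v); i=d.argmax(); ww=np.clip(d[max(i-1,0):i+2],0,None); off=(ww*np.arange(max(i-1,0),max(i-1,0)+len(ww))).sum()/ww.sum()+.5-w
        uv=(c0+off,r) if horiz else (c0,r+off)
        P.append(wray(p,uv,z,s)[:2])
    P=np.array(P); m=np.median(P,0); l=cv2.fitLine(P.astype(np.float32),cv2.DIST_HUBER,0,1e-4,1e-4).ravel(); return l
C=lambda x,y:(156+x/3,80+y/3)
l=edge(C(222,10),C(227,400),.0575,True,1); print("front",l,np.arctan2(-l[0]*np.sign(l[1]),l[1]*np.sign(l[1])))
F=l
l=edge(C(228,10),C(310,10),.0575,False,1); print("left",l,np.arctan(l[1]/l[0]))
l=edge(C(695,25),C(669,400),.057,True,1); print("strip",l,np.arctan2(-l[0]*np.sign(l[1]),abs(l[1])))
# hole by contour of non-cover pixels
sub=g[138:166,250:280]; ref=np.median(sub); m=(np.abs(sub-ref)>14).astype(np.uint8)
m=cv2.morphologyEx(m,cv2.MORPH_CLOSE,np.ones((3,3))); n,lab,st,c=cv2.connectedComponentsWithStats(m); i=1+st[1:,4].argmax()
(cc,r)=cv2.minEnclosingCircle(cv2.findNonZero((lab==i).astype(np.uint8))); hc=np.array(cc)+[250,138]; print("hole",hc,r,st[i],c[i]+[250,138],wray(p,hc,.0575,s).round(4))
h=wray(p,hc,.0575,s)[:2]; nrm=np.array([-F[1],F[0]]); print("dist hole-front",abs((h-F[2:])@nrm))
np.set_printoptions(linewidth=200); print(g[150:153,250:280].astype(int))
E
```

```text
front [ 0.09878966 -0.99510837  0.48432094 -0.14227179] 0.098951064
left [ 0.9963312   0.08558125  0.49042875 -0.09191687] 0.085686065
strip [ 0.10201043 -0.99478334  0.60909194 -0.12957284] 0.102188185
hole [262.5 151.5] 8.746527671813965 [  4   5  18  18 205] [262.77073171 151.40487805] [ 0.5096 -0.1418  0.0575]
dist hole-front 0.025233997917286807
[[224 226 226 226 229 137  12  34  35  43 156 218 224 210 151 223 237 234 234 239 162 194 227 225 225 224 229 227 225 226]
 [223 224 224 228 195 103  22  22  33  43 159 216 222 209 151 220 237 231 233 239 202 198 224 223 224 224 226 222 226 226]
 [224 223 225 226 193 103  17  35  32  47 158 216 223 207 151 220 237 233 235 237 202 203 225 224 222 223 226 221 221 219]]
```

View pics/s4.png

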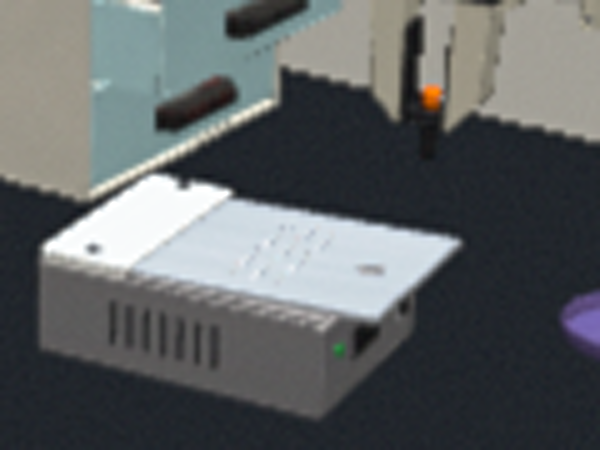

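The fits agree: yaw is about 0.10, the hole is 25.2 mm behind the front edge, and it sits at about (0.5096, -0.1418). Moving over it.

Request:
apply_moves(motion="15 1.85 0.42 1.0 0 0 0;15 1.85 0.42 1.8 0 0 0;15 0 0 1.0 0 0 0;15 0 0 0 0 0 0;15 0 0 0 0 0 0;15 0 0 0 0 0 0")

```text
time: 8.55
tool_pos: [0.5107, -0.143, 0.0862]
tool_rot: [3.141, 0.001, 1.672]
contact_force: [-0.2, 0.1, 0.0]
opening: 0.0192
grip_force: 35.0
```

```bash
python3 - <<'E'
from h import *
for i in range(4):
    s=robot.observe(); p=robot.read_camera("side"); print(np.round(s["tool_pos"],4),np.round(s["tool_rot"],3),np.round(s["contact_force"],2))
# tip world guess vs picture: save crop
s=robot.observe(); P=np.array(s["tool_pos"])
print("tip px",proj(p,P-[0,0,.0208]),"pin",proj(p,P+[0,0,.0137]),"hole",proj(p,[.5096,-.1418,.0575]))
save(p,"s5.png",(240,140,320,200),8)
E
```

```text
[ 0.5107 -0.143   0.0862] [3.141e+00 1.000e-03 1.672e+00] [-0.22  0.14  0.04]
[ 0.5106 -0.143   0.0862] [3.141e+00 1.000e-03 1.672e+00] [0.29 0.52 0.53]
[ 0.5106 -0.1429  0.0861] [3.141e+00 1.000e-03 1.672e+00] [ 0.01 -0.3  -0.59]
[ 0.5105 -0.1428  0.086 ] [3.141 0.    1.672] [ 0.09  0.79 -0.76]
tip px [294.5420861  170.52317986] pin [295.41599149 156.76088846] hole [294.47112971 173.76219431]
```

View pics/s5.png

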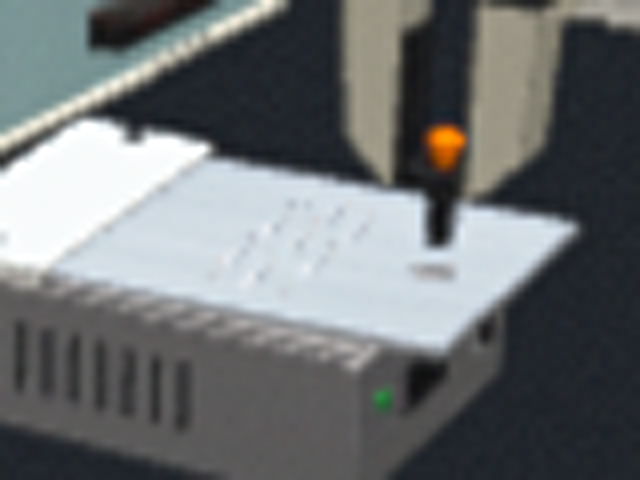

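The side crop shows the tip at (438,245), nearly over the hole at (433,271). I'll make a small correction and lower gently.

Request:
apply_moves(motion="15 0.12 0.06 0.3 0 0 0;15 0 0 0.4 0 0 0;15 0 0 0.2 0 0 0;15 0 0 0.1 0 0 0;15 0 0 0.1 0 0 0;15 0 0 0 0 0 0;15 0 0 0 0 0 0")

```text
time: 9.62
tool_pos: [0.5109, -0.1412, 0.0748]
tool_rot: [3.141, 0.0, 1.673]
contact_force: [0.7, 0.1, 0.0]
opening: 0.019
grip_force: 35.0
```

Request:
apply_moves(motion="15 0 0 0.1 0 0 0;15 0 0 0.05 0 0 0;15 0 0 0 0 0 0;15 0 0.1 0 0 0 0;15 0 0.1 0 0 0 0;15 0 0.1 0 0 0 0;15 0 0.1 0 0 0 0;15 0 0 0 0 0 0")

```text
time: 10.62
tool_pos: [0.5148, -0.1408, 0.0732]
tool_rot: [-3.141, 0.0, 1.673]
contact_force: [-1.8, -0.6, -0.6]
opening: 0.019
grip_force: 35.0
```

```bash
cat > st.py <<'E'
from h import *
import sys
F=[];P=[]
for i in range(int(sys.argv[1]) if len(sys.argv)>1 else 3):
    p=robot.read_camera("side"); s=robot.observe(); F.append(s["contact_force"]);P.append(s["tool_pos"])
P=np.mean(P,0); u=np.array([.9951,.0988]); d=P[:2]-[.5096,-.1418]
print("t",s["time"],"pos",P.round(4),"rot",np.round(s["tool_rot"],3),"F",np.mean(F,0).round(2),"along",(d@u*1000).round(2),"lat",((d[1]*u[0]-d[0]*u[1])*1000).round(2),s["opening"])
E
python3 st.py
```

```text
t 10.775 pos [ 0.5148 -0.1408  0.0732] rot [-3.142  0.     1.673] F [-1.09 -0.46 -0.26] along 5.28 lat 0.5 0.019036782923185617
```

Request:
apply_moves(motion="15 0 0 0.1 0 0 0;15 0 0 0.05 0 0 0;15 0 0 0 0 0 0;15 0 0 0 0 0 0")

```text
time: 11.28
tool_pos: [0.5148, -0.1408, 0.0717]
tool_rot: [-3.142, 0.0, 1.673]
contact_force: [-0.9, 0.1, -0.1]
opening: 0.0192
grip_force: 35.0
```

```bash
python3 st.py
```

```text
t 11.425 pos [ 0.5148 -0.1408  0.0717] rot [-3.142  0.     1.673] F [-1.06 -0.24 -0.35] along 5.29 lat 0.49 0.01912925956582003
```

Request:
apply_moves(motion="15 0 0 0.05 0 0 0;15 0 0 0.05 0 0 0;15 0 0 0 0 0 0;15 0 0 0 0 0 0")

```text
time: 11.92
tool_pos: [0.5148, -0.1408, 0.0707]
tool_rot: [3.142, 0.0, 1.673]
contact_force: [-1.0, -0.1, 0.2]
opening: 0.0191
grip_force: 35.0
```

```bash
python3 st.py
```

```text
t 12.075 pos [ 0.5149 -0.1408  0.0707] rot [3.141 0.    1.673] F [-1.41  0.25  0.67] along 5.33 lat 0.46 0.019568438425350672
```

Request:
apply_moves(motion="15 0 0 0.05 0 0 0;15 0 0 0 0 0 0;15 0 0 0 0 0 0")

```text
time: 12.45
tool_pos: [0.5149, -0.1408, 0.0706]
tool_rot: [3.141, 0.0, 1.673]
contact_force: [-2.3, 0.3, 6.2]
opening: 0.0192
grip_force: 35.0
```

```bash
python3 st.py
```

```text
t 12.6 pos [ 0.5149 -0.1409  0.0706] rot [3.141 0.    1.673] F [-2.57  0.56  5.53] along 5.38 lat 0.42 0.019171285909242622
```

Touchdown on the case top is at TCP z = 0.0706, with about 12 N/mm stiffness. I'll ease off slightly and drag back, watching for the drop.

Request:
apply_moves(motion="15 0 0.05 -0.02 0 0 0;15 0 0.1 0 0 0 0;15 0 0.1 0 0 0 0;15 0 0 0 0 0 0")

```text
time: 13.1
tool_pos: [0.5167, -0.1406, 0.0706]
tool_rot: [-3.14, -0.0, 1.673]
contact_force: [-5.1, 0.2, 7.5]
opening: 0.0197
grip_force: 35.0
```

Request:
apply_moves(motion="15 0 0.1 0 0 0 0;15 0 0.1 0 0 0 0;15 0 0 0 0 0 0")

```text
time: 13.48
tool_pos: [0.5187, -0.1404, 0.0706]
tool_rot: [-3.14, -0.0, 1.673]
contact_force: [-5.1, -0.6, 6.8]
opening: 0.0192
grip_force: 35.0
```

```bash
python3 st.py 1
```

```text
t 13.525 pos [ 0.5187 -0.1404  0.0706] rot [-3.14  -0.     1.673] F [-4.49 -0.21  6.62] along 9.16 lat 0.49 0.01940415791247784
```

Request:
apply_moves(motion="15 0 0.1 -0.025 0 0 0;15 0 0.1 0 0 0 0;15 0 0 0 0 0 0")

```text
time: 13.9
tool_pos: [0.5212, -0.1401, 0.0706]
tool_rot: [-3.141, 0.0, 1.673]
contact_force: [-4.0, -0.4, 4.9]
opening: 0.0192
grip_force: 35.0
```

Request:
apply_moves(motion="15 0 0.1 0 0 0 0;15 0 0.1 0 0 0 0;15 0 0 0 0 0 0")

```text
time: 14.28
tool_pos: [0.5235, -0.1399, 0.0707]
tool_rot: [3.141, 0.0, 1.673]
contact_force: [-3.9, 0.2, 2.9]
opening: 0.0192
grip_force: 35.0
```

Request:
apply_moves(motion="15 0 0.1 0 0 0 0;15 0 0.1 0 0 0 0;15 0 0 0 0 0 0")

```text
time: 14.65
tool_pos: [0.5255, -0.1397, 0.0707]
tool_rot: [3.141, 0.0, 1.673]
contact_force: [-3.3, -0.3, 3.2]
opening: 0.0191
grip_force: 35.0
```

Request:
apply_moves(motion="15 0 0.1 0 0 0 0;15 0 0.1 0 0 0 0;15 0 0 0 0 0 0")

```text
time: 15.02
tool_pos: [0.5276, -0.1395, 0.0707]
tool_rot: [3.141, 0.0, 1.673]
contact_force: [-2.5, 0.2, 2.1]
opening: 0.0193
grip_force: 35.0
```

Request:
apply_moves(motion="15 0 0.1 0 0 0 0;15 0 0.1 0 0 0 0;15 0 0 0 0 0 0")

```text
time: 15.4
tool_pos: [0.5296, -0.1393, 0.0706]
tool_rot: [3.141, 0.0, 1.673]
contact_force: [-1.1, 0.3, 1.1]
opening: 0.0193
grip_force: 35.0
```

Request:
apply_moves(motion="15 0 0 0.03 0 0 0;15 0 0 0 0 0 0;15 0 0 0 0 0 0")

```text
time: 15.78
tool_pos: [0.5295, -0.1393, 0.0704]
tool_rot: [3.141, 0.0, 1.673]
contact_force: [-0.5, -0.3, 2.1]
opening: 0.0191
grip_force: 35.0
```

Request:
apply_moves(motion="15 0 0.1 0 0 0 0;15 0 0 0 0 0 0;15 0 0 0 0 0 0")

```text
time: 16.15
tool_pos: [0.5302, -0.1392, 0.0703]
tool_rot: [-3.141, 0.0, 1.673]
contact_force: [-1.8, -0.1, -0.5]
opening: 0.0192
grip_force: 35.0
```

```bash
python3 st.py 2
```

```text
t 16.25 pos [ 0.5302 -0.1392  0.0703] rot [-3.141  0.     1.673] F [-1.1   0.17  0.54] along 20.77 lat 0.52 0.019512552143671123
```

Force has gone to zero and z is dropping, so the tip is just over the case hole's front rim. I'll go a little farther back, then down.

Request:
apply_moves(motion="15 0 0.1 0 0 0 0;15 0 0.05 0 0 0 0;15 0 0 0.05 0 0 0;15 0 0 0.05 0 0 0;15 0 0 0 0 0 0;15 0 0 0 0 0 0")

```text
time: 17.0
tool_pos: [0.5318, -0.139, 0.0693]
tool_rot: [3.141, 0.0, 1.673]
contact_force: [-0.2, 0.4, -1.5]
opening: 0.0195
grip_force: 35.0
```

```bash
python3 st.py 2
```

```text
t 17.1 pos [ 0.5318 -0.1391  0.0693] rot [3.141 0.    1.673] F [-0.26  0.01 -0.67] along 22.38 lat 0.53 0.019204542965367822
```

Request:
apply_moves(motion="15 0 0.05 0.1 0 0 0;15 0 0 0.1 0 0 0;15 0 0 0.1 0 0 0;15 0 0 0 0 0 0;15 0 0 0 0 0 0")

```text
time: 17.73
tool_pos: [0.5322, -0.139, 0.0663]
tool_rot: [-3.141, 0.0, 1.673]
contact_force: [-0.7, -0.5, -0.6]
opening: 0.0194
grip_force: 35.0
```

```bash
python3 st.py 2
```

```text
t 17.825 pos [ 0.5322 -0.139   0.0663] rot [-3.141  0.     1.673] F [-0.82  0.04 -0.26] along 22.74 lat 0.57 0.01910655634521119
```

Request:
apply_moves(motion="15 0 0 0.1 0 0 0;15 0 0 0.1 0 0 0;15 0 0 0.1 0 0 0;15 0 0 0 0 0 0")

```text
time: 18.32
tool_pos: [0.5323, -0.139, 0.0634]
tool_rot: [3.141, 0.0, 1.673]
contact_force: [-0.8, -0.1, 1.6]
opening: 0.0194
grip_force: 35.0
```

```bash
python3 st.py 2
```

```text
t 18.425 pos [ 0.5323 -0.139   0.0634] rot [3.141 0.    1.673] F [-0.92 -0.29  1.4 ] along 22.88 lat 0.51 0.019141259216025597
```

Request:
apply_moves(motion="15 0 0 0.1 0 0 0;15 0 0 0.1 0 0 0;15 0 0 0 0 0 0")

```text
time: 18.8
tool_pos: [0.5322, -0.139, 0.0611]
tool_rot: [-3.141, -0.0, 1.673]
contact_force: [-0.8, 1.2, 0.0]
opening: 0.0192
grip_force: 35.0
```

```bash
python3 st.py 2
```

```text
t 18.9 pos [ 0.5322 -0.139   0.0612] rot [-3.141  0.     1.673] F [ 0.18 -0.41 -0.45] along 22.77 lat 0.54 0.01938459587239064
```

Request:
apply_moves(motion="15 0 0 0.1 0 0 0;15 0 0 0.1 0 0 0;15 0 0 0.05 0 0 0;15 0 0 0 0 0 0;15 0 0 0 0 0 0")

```text
time: 19.52
tool_pos: [0.5323, -0.139, 0.0589]
tool_rot: [3.142, 0.0, 1.673]
contact_force: [-0.8, 0.3, 0.8]
opening: 0.019
grip_force: 35.0
```

```bash
python3 st.py 3
```

```text
t 19.675 pos [ 0.5323 -0.139   0.0589] rot [3.142 0.    1.673] F [-0.84  0.21  0.89] along 22.81 lat 0.53 0.01931216503829047
```

Request:
apply_moves(motion="40 0 0 0 0 0 0;40 0 0 0 0 0 0;40 0 0 0 0 0 0;40 0 0 -1 0 0 0;40 0 0 -1.5 0 0 0;0 0 0 -1 0 0 0;0 0 0 0 0 0 0;0 0 0 0 0 0 0;0 0 0 0 0 0 0", force=20)

```text
time: 20.8
tool_pos: [0.5319, -0.1389, 0.0934]
tool_rot: [-3.141, -0.0, 1.673]
contact_force: [-0.2, 0.3, 0.3]
opening: 0.0023
grip_force: 0.0
```

```bash
python3 st.py 3; python3 - <<'E'
from h import *
p=robot.read_camera("side"); save(p,"s6.png",(225,130,325,205),7)
E
```

```text
t 20.95 pos [ 0.532  -0.1389  0.0935] rot [-3.141 -0.     1.673] F [ 0.17 -0.43 -0.05] along 22.6 lat 0.65 0.000544017174727573
```

View pics/s6.png

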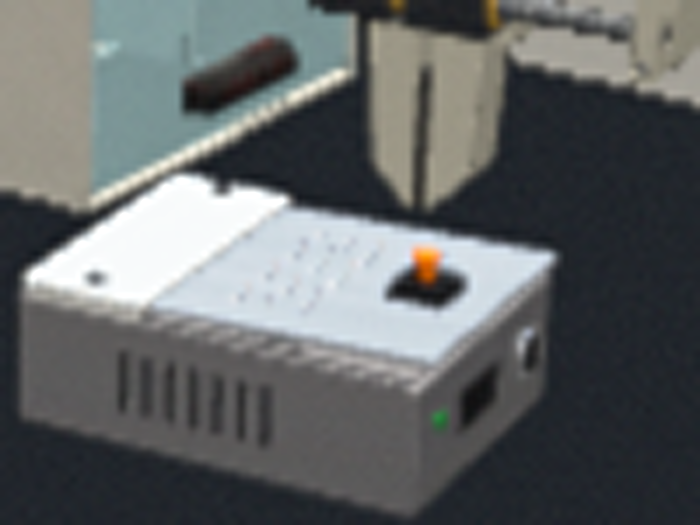

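The picture shows the rivet seated with its pin up at (427,265), the cover front in line with the case, and the closed fingers right above. Next I press the pin.

Request:
apply_moves(motion="0 0 0 1.0 0 0 0;0 0 0 0.8 0 0 0;0 0 0 0.1 0 0 0;0 0 0 0.1 0 0 0;0 0 0 0.1 0 0 0;0 0 0 0.1 0 0 0;0 0 0 0 0 0 0")

```text
time: 21.88
tool_pos: [0.5323, -0.1391, 0.072]
tool_rot: [3.141, 0.0, 1.673]
contact_force: [-0.5, 0.6, 2.3]
opening: 0.0006
grip_force: 0.6
```

```bash
python3 st.py 2
```

```text
t 21.975 pos [ 0.5323 -0.1391  0.0721] rot [3.141 0.    1.673] F [-0.73  0.12  1.36] along 22.86 lat 0.47 0.0005233196311499587
```

Contact is as expected, at 0.072. Shutting the cover comes next.

Request:
apply_moves(motion="0 0 0 0.1 0 0 0;0 0 0 0.1 0 0 0;0 0 0 0.1 0 0 0;0 0 0 0 0 0 0")

```text
time: 22.48
tool_pos: [0.5323, -0.1391, 0.0689]
tool_rot: [3.141, 0.0, 1.673]
contact_force: [-0.9, -0.4, 3.2]
opening: 0.0005
grip_force: 1.5
```

Request:
apply_moves(motion="0 0 0 0.05 0 0 0;0 0 0 0.05 0 0 0;0 0 0 0.05 0 0 0;0 0 0 0 0 0 0")

```text
time: 22.98
tool_pos: [0.5329, -0.1391, 0.0682]
tool_rot: [3.14, 0.001, 1.673]
contact_force: [-1.5, 0.9, 6.8]
opening: 0.0001
grip_force: 3.9
```

Request:
apply_moves(motion="0 0 0 0.05 0 0 0;0 0 0 0.05 0 0 0;0 0 0 0 0 0 0")

```text
time: 23.35
tool_pos: [0.5332, -0.1391, 0.0676]
tool_rot: [3.139, 0.001, 1.673]
contact_force: [-1.5, 1.7, 10.4]
opening: 0.0006
grip_force: 5.2
```

Request:
apply_moves(motion="0 0 0 0.05 0 0 0;0 0 0 0.05 0 0 0;0 0 0 0 0 0 0")

```text
time: 23.72
tool_pos: [0.5333, -0.1391, 0.0666]
tool_rot: [3.139, 0.001, 1.673]
contact_force: [-0.6, 0.9, 10.4]
opening: 0.0004
grip_force: 5.3
```

Now sliding at about 10–12 N, as it should. Continuing towards z ≈ 0.0605.

Request:
apply_moves(motion="0 0 0 0.05 0 0 0;0 0 0 0.05 0 0 0;0 0 0 0.05 0 0 0;0 0 0 0.05 0 0 0;0 0 0 0 0 0 0")

```text
time: 24.35
tool_pos: [0.5333, -0.1391, 0.0646]
tool_rot: [3.139, 0.001, 1.673]
contact_force: [-0.8, 1.3, 9.9]
opening: 0.0005
grip_force: 5.3
```

Request:
apply_moves(motion="0 0 0 0.05 0 0 0;0 0 0 0.05 0 0 0;0 0 0 0.05 0 0 0;0 0 0 0 0 0 0")

```text
time: 24.85
tool_pos: [0.5333, -0.1391, 0.0631]
tool_rot: [3.139, 0.001, 1.673]
contact_force: [-1.2, -0.0, 10.7]
opening: 0.0005
grip_force: 5.3
```

Request:
apply_moves(motion="0 0 0 0.05 0 0 0;0 0 0 0.05 0 0 0;0 0 0 0.05 0 0 0;0 0 0 0 0 0 0")

```text
time: 25.35
tool_pos: [0.5333, -0.1391, 0.0616]
tool_rot: [3.139, 0.001, 1.673]
contact_force: [-1.7, 1.0, 10.9]
opening: 0.0003
grip_force: 5.3
```

Request:
apply_moves(motion="0 0 0 0.04 0 0 0;0 0 0 0.04 0 0 0;0 0 0 0 0 0 0")

```text
time: 25.72
tool_pos: [0.5333, -0.1391, 0.0608]
tool_rot: [3.139, 0.001, 1.673]
contact_force: [-0.5, 1.9, 10.2]
opening: 0.0001
grip_force: 5.3
```

Request:
apply_moves(motion="0 0 0 0.03 0 0 0;0 0 0 0 0 0 0;0 0 0 0 0 0 0")

```text
time: 26.1
tool_pos: [0.5333, -0.1391, 0.0605]
tool_rot: [3.139, 0.001, 1.673]
contact_force: [-1.6, 1.3, 9.5]
opening: 0.0002
grip_force: 5.4
```

Request:
apply_moves(motion="0 0 0 0.03 0 0 0;0 0 0 0 0 0 0;0 0 0 0 0 0 0")

```text
time: 26.48
tool_pos: [0.5333, -0.1391, 0.0602]
tool_rot: [3.139, 0.001, 1.673]
contact_force: [-1.1, 0.9, 11.2]
opening: 0.0004
grip_force: 5.4
```

Request:
apply_moves(motion="0 0 0 0.03 0 0 0;0 0 0 0 0 0 0;0 0 0 0 0 0 0")

```text
time: 26.85
tool_pos: [0.5333, -0.1391, 0.0599]
tool_rot: [3.139, 0.001, 1.673]
contact_force: [-0.8, 1.3, 9.8]
opening: 0.0006
grip_force: 5.4
```

Request:
apply_moves(motion="0 0 0 0.03 0 0 0;0 0 0 0 0 0 0;0 0 0 0 0 0 0")

```text
time: 27.22
tool_pos: [0.5334, -0.1391, 0.0598]
tool_rot: [3.139, 0.001, 1.673]
contact_force: [-1.6, 1.8, 11.4]
opening: 0.0
grip_force: 5.8
```

Request:
apply_moves(motion="0 0 0 0.03 0 0 0;0 0 0 0 0 0 0;0 0 0 0 0 0 0")

```text
time: 27.6
tool_pos: [0.5335, -0.1391, 0.0597]
tool_rot: [3.138, 0.001, 1.673]
contact_force: [-1.4, 1.3, 13.5]
opening: 0.0004
grip_force: 6.4
```

```bash
python3 st.py 3
```

```text
t 27.75 pos [ 0.5335 -0.1391  0.0597] rot [3.138e+00 1.000e-03 1.673e+00] F [-1.34  1.33 12.85] along 24.06 lat 0.33 0.00041801210722466154
```

Request:
apply_moves(motion="0 0 0 0.03 0 0 0;0 0 0 0 0 0 0;0 0 0 0 0 0 0")

```text
time: 28.12
tool_pos: [0.5337, -0.1391, 0.0596]
tool_rot: [3.138, 0.001, 1.673]
contact_force: [-1.5, 2.0, 14.6]
opening: 0.0005
grip_force: 7.0
```

The hard stop is reached: force is past the sliding level and z is stuck. Retract and check.

Request:
apply_moves(motion="0 0 0 -0.1 0 0 0;0 0 0 -1 0 0 0;0 0 0 -4 0 0 0;0 -4 0 -4 0 0 0;0 -4 0 -2 0 0 0;0 0 0 0 0 0 0;0 0 0 0 0 0 0")

```text
time: 29.0
tool_pos: [0.5398, -0.2179, 0.168]
tool_rot: [-3.14, -0.001, 1.672]
contact_force: [-0.5, -0.3, 0.0]
opening: 0.0006
grip_force: 0.0
```

```bash
python3 st.py 1; python3 - <<'E'
from h import *
p=robot.read_camera("side"); a=cv2.resize(p["img"][130:205,225:325],None,fx=5,fy=5,interpolation=cv2.INTER_CUBIC)
s=robot.observe(); w=robot.read_camera("wrist"); c=wproj(w,[.5325,-.139,.06],s); x,y=c.astype(int); x=min(max(x,40),470);y=min(max(y,38),340); print(c)
b=cv2.resize(w["img"][y-37:y+38,x-40:x+20],(300,375),interpolation=cv2.INTER_CUBIC)
cv2.imwrite("pics/end.png",np.hstack([a,b])[:,:,::-1])
E
```

```text
t 29.05 pos [ 0.5397 -0.2175  0.1677] rot [-3.140e+00 -2.000e-03  1.673e+00] F [ 0.23  0.82 -0.55] along 22.49 lat -78.27 0.0004988740725057955
[252.63318896  98.15808197]
```

View pics/end.png

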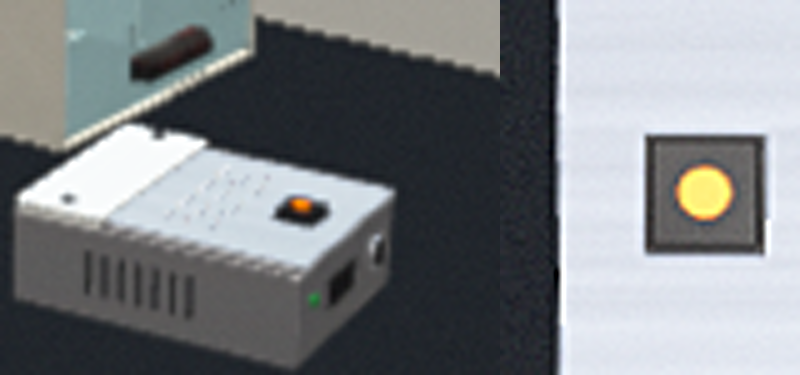

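The picture shows the pin level with the head at (302,204), the cover shut flat on the case and the rivet upright, with the arm clear.

```bash
python3 -c "
from cell import robot
print(robot.hand_in())"
```

```text
the job is handed in; nothing more can be done
None
```

The job is handed in at about 29 s of the 58 s allowed: the rivet was worked down through the cover and the case, its pin was pressed to the hard stop, the last picture showed the cover shut, contact readings stayed under 15 N, and the judge returned no verdict.

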